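# Shut the red air tap on the upholstery bench

### The job

The stapler is finished for the day: shut the air tap with the red winged key by turning the key clockwise (seen from above) all the way to its stop, so that the wings lie across the pipe. Do not press on the thin guard plate beside the red key, and leave the tap with the blue key open as it is.

Things in the scene. Friction and masses are not known exactly. Their poses are not given: they have to be found in the camera images.
- red_key (a joint): Red winged key of the air tap to shut, on an upright axis; the tap is fixed to the bench. Rad: 0 = open (wings along the pipe), grows clockwise seen from above, 1.571 = shut at a hard stop (wings across the pipe). Starts at 0.15 to 0.5, stays where left, friction about 0.06 N m. The red and blue taps may have changed places.
- red_grip (a point): On the red key's axis, 84 mm above the bench; turns with the key: x along the wings, y across their flat faces, z up. Wings: flat upright plate 60 mm long (30 each side of the axis), 10 mm thick, 62 to 94 mm above the bench, round ends. Pinch its middle across the 10 mm from above; fingertips 73 mm or more above the bench clear all of the tap but the key.
- red_guard: Thin upright aluminium guard plate of the red tap (press on it less than 8 N): 90 mm long along the pipe, 4 mm thick, top edge 70 mm above the bench. Origin on the key's axis at bench height; x along the pipe (outlet nipple at -x); the plate is on the +y side, near face 36 mm from the axis, so a wing tip ends 6 mm from it when shut.
- blue_key (a joint): Blue winged key of a second tap of the same build, 15 to 30 cm from the red one. Same angle scale; it starts open, between 0 and 0.1 rad, and has to stay open (below 0.27 rad).

How it is judged:
By the outcome, as a careful person would: the job done as asked, in the order asked, and still so for the second after the job is handed in, with the robot touching nothing.
It also fails if it takes over 32 s, if anything falls off the work surface, if the arm or the gripper's body presses on something with over 40 N, if the wrist force passes 120 N, or if a joint passes its speed limit or range.

### The arm

A 6-joint arm with a two-finger parallel gripper is mounted at the origin on a cart in front of the work surface, level with it; the furniture and walls round the work are solid. World frame = base frame: x ahead of the robot, y to its left, z up, the work surface at z = 0. Lengths are in m, angles in degrees, forces in N, time in s.
With the tool pointing down it reaches from about 0.35 to 0.725 m from the base axis. Payload 4.3 kg.
Tool frame: the origin (TCP) lies between the finger pads; the fingertips stand 19 mm ahead of it and the grasp point (between the pads) is the TCP (r.tcp_to_tips is the distance from the TCP to the fingertips, in m); y points along the fingers, z is the direction in which the jaws open and shut, and the axes are right-handed (so a half turn about y gives the same grasp; the last joint's range is limited). The gripper opens to 85 mm and grips with 20 to 120 N. Pads are 22 mm wide; open, the fingers measure 114 mm over their backs; the gripper's body (76 mm by 85 mm) begins 54 mm behind the grasp point. The pads swing forward as they close: fully open they stand 13 mm farther back than shut.
Start: joints at [-73.241, 21.618, 4.641, 73.018, 0, 83.68], TCP at [0.225, -0.529, 0.226] pointing down, gripper open.
Joint ranges: [-156.06, 156.06], [-48.1, 94.91], [-58.44, 69.94], [-101.28, 121.22], [-78.64, 73.56], [-180, 180]. Speed limits (degrees/s): [147.25, 147.25, 180, 180, 180, 180].

### API

Orientations are given as [roll, pitch, yaw] about the fixed x, y, z axes, in that order (R = Rz(yaw) Ry(pitch) Rx(roll)).
In Python, from rig import r gives the robot as it stands. The module is installed in compiled form; this text tells all that it offers.
- The arm moves only by the tool carry_out, never from a script. Its argument "steps" is a list that holds one entry, the list of rows, each a list of 7 numbers: the shift along the tool's x, y, z in mm, then the turn, a rotation vector about the tool's x, y, z in degrees, then the opening, from 0 (shut) to 1 (fully open). In form: [[[dx, dy, dz, rx, ry, rz, gripper], ...]]. A call has 1 to 5 rows; each row is the pose to reach, as a shift and turn from the pose commanded when the call began, along the tool's axes at that moment; what a row does not reach only later rows make up. A row lasts 1/12 s, in which the tool goes at most 41.7 mm and 7.16 degrees, less where a joint would pass 70% of its speed; a pose out of reach is approached as far as the arm can. A call with a gripper value outside its range is refused whole. The fingers move at their own pace and stop on an object; the grip force is fixed at half the most. Time passes only in rows, so rows that repeat a pose let the fingers close. It gives the time, the measured TCP pose, the force and the opening at its end, in the units of the state.
- r.state(): the state, without advancing time (a new reading comes with each control period).
- r.camera(name): name is "side" or "top" or "wrist"; returns the picture (384x512x3 uint8, red, green, blue); there is no depth.
- r.camera_info(name): a dict with "K" (3x3 intrinsics, pixels), "eye" and "orientation" of the camera in the world; the wrist camera has in their place "T_tool_cam" (4x4, takes a point from camera to tool coordinates, whose origin is the TCP and whose axes are the tool frame's). Camera axes: x right, y down, z forward; pixel columns grow to the right and rows downward; lengths in m; the calibration is good to about 2 mm. The wrist camera is an equidistant fisheye: a pixel r from the principal point sees the ray r / f radians off the axis. A picture is of the moment at which its call begins: read the wrist's pose just before it. camera_info takes no time and is no camera call.
- r.job_done(): hands the job in, once; it reports no verdict.
The state is a dict: "time": time; "joint_positions": joint angles; "dq": joint speeds; "tau": joint torques, N m; "tool_pos": TCP position; "orientation": TCP orientation; "contact_force": force on the tool from outside, world axes, zero at the start; "torque": the same for the moment, N m; "gripper_width": opening from 0.0 (shut) to 1.0 (fully open).
Only numpy, scipy, OpenCV 4.12 (cv2) and the standard library are available. Lean on these libraries where they do the work, as an engineer would, in place of code of your own. Each camera call takes 0.05 s, during which the arm holds its last target. There are 200 camera calls.

## Working session

There is one attempt and no reset: what is moved stays moved. The work goes in short steps, Python scripts to look and compute and a tool call to move; the robot and the scene stay as the last step left them, time stands still between calls to the robot, and variables do not carry over. Pictures are saved under pics/ and viewed, about 8 in all and at most 12, crops included, and the job is handed in when it is done.

Besides the shell and the picture viewer there is one more tool, called after "Call:" as name(argument=value, ...), one argument or row to a line, values as JSON. carry_out: Moves the arm, as the interface text tells. Its arguments: {"type":"object","properties":{"steps":{"type":"array"}},"required":["steps"]}

```bash
mkdir -p pics; python3 - <<'E'
from rig import r
import cv2,numpy as np
s=r.state();print(s)
for n in("top","side"):
    im=r.camera(n);cv2.imwrite(f"pics/{n}0.png",im[...,::-1]);print(n,r.camera_info(n))
print(r.camera_info("wrist"))
E
python3 -c "
import cv2,numpy as np
a=cv2.imread('pics/top0.png');b=cv2.imread('pics/side0.png')
cv2.imwrite('pics/both.png',cv2.resize(np.hstack([a,b]),(800,300),interpolation=cv2.INTER_AREA))"
```

```text
{'time': 0.0, 'joint_positions': array([-7.32405156e+01,  2.16615625e+01,  4.56184977e+00,  7.30183166e+01,
        1.94987744e-03,  8.36795340e+01]), 'dq': array([ 0.0236163 ,  0.05264391, -0.11252824, -0.14732979, -0.10778883,
       -0.05720009]), 'tau': array([ 8.51803925e-04, -4.63600802e+01,  2.69876951e+01,  2.07385729e-02,
        3.52058692e-05, -5.03755885e-06]), 'tool_pos': array([ 0.22522204, -0.52832377,  0.2253569 ]), 'orientation': array([-9.01170972e+01,  1.49317751e-02, -1.56920067e+02]), 'contact_force': array([0.41281359, 0.23679511, 0.23346629]), 'torque': array([-0.02064046, -0.04548283,  0.0104475 ]), 'gripper_width': 1.0005572114810823}
top {'K': array([[458.6777566 ,   0.        , 250.87463186],
       [  0.        , 458.6777566 , 191.83872776],
       [  0.        ,   0.        ,   1.        ]]), 'eye': array([ 0.41388978, -0.27844944,  0.91569613]), 'orientation': array([-173.42274335,   -0.88013642,  -90.30310424])}
side {'K': array([[460.0966589 ,   0.        , 247.04548903],
       [  0.        , 460.0966589 , 195.61817424],
       [  0.        ,   0.        ,   1.        ]]), 'eye': array([ 0.44299052, -0.92717177,  0.59365379]), 'orientation': array([-126.42552676,   -0.9405315 ,   -6.15981398])}
{'K': array([[297.31863964,   0.        , 256.85525344],
       [  0.        , 297.31863964, 191.26189192],
       [  0.        ,   0.        ,   1.        ]]), 'T_tool_cam': array([[ 5.62951466e-04,  9.57002087e-01,  2.90080487e-01,
        -7.40259101e-02],
       [ 2.64497810e-04, -2.90080665e-01,  9.57002162e-01,
        -1.47288764e-01],
       [ 9.99999807e-01, -4.62020117e-04, -4.16426292e-04,
         8.54731609e-04],
       [ 0.00000000e+00,  0.00000000e+00,  0.00000000e+00,
         1.00000000e+00]])}
```

View pics/top0.png

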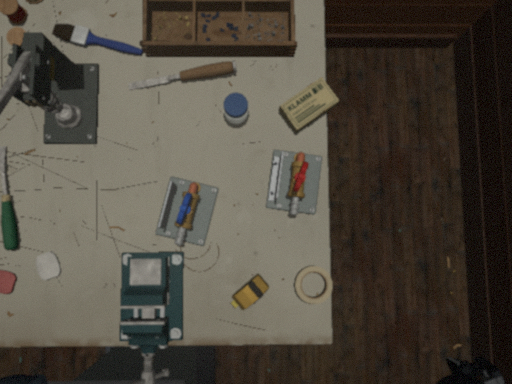

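The top view shows the red key at about (299,178), with its guard on the left at column 275 (+y side) and the nipple at the bottom. The blue key is at (186,208). Next I'll measure both.

```bash
cat >h.py <<'E'
import numpy as np,cv2
from scipy.spatial.transform import Rotation as Ro
from rig import r
def rot(o): return Ro.from_euler('xyz',o,degrees=True).as_matrix()
def cast(n,px,z,st=None):
    i=r.camera_info(n);K=i["K"]
    x=(px[0]-K[0,2])/K[0,0];y=(px[1]-K[1,2])/K[1,1]
    if n=="wrist":
        t=np.hypot(x,y);d=np.array([x/t*np.sin(t),y/t*np.sin(t),np.cos(t)]) if t>0 else np.array([0,0,1.])
        T=i["T_tool_cam"];R=rot(st["orientation"]);e=np.array(st["tool_pos"])+R@T[:3,3];d=R@T[:3,:3]@d
    else: e=np.array(i["eye"]);d=rot(i["orientation"])@np.array([x,y,1])
    return e+d*(z-e[2])/d[2]
def mask(im,col):
    h=cv2.cvtColor(im,cv2.COLOR_RGB2HSV)
    if col=="red": return (((h[...,0]<6)|(h[...,0]>172))&(h[...,1]>150)&(h[...,2]>70)).astype(np.uint8)
    return ((h[...,0]>105)&(h[...,0]<128)&(h[...,1]>130)&(h[...,2]>60)).astype(np.uint8)
E
python3 - <<'E'
from h import *
im=cv2.imread('pics/top0.png')[...,::-1].copy()
for c in("red","blue"):
    m=mask(im,c);n,l,st,ce=cv2.connectedComponentsWithStats(m)
    for i in range(1,n):
        if st[i,4]>60:
            pts=np.argwhere(l==i)[:,::-1].astype(np.float32);b=cv2.minAreaRect(pts)
            p=np.array([cast("top",q,.094) for q in pts])[:,:2]
            u,sv,v=np.linalg.svd(p-p.mean(0),full_matrices=False)
            print(c,st[i],ce[i],p.mean(0),np.ptp((p-p.mean(0))@v.T,0),np.degrees(np.arctan2(v[0,1],v[0,0])))
a=cv2.imread('pics/top0.png')[140:260,140:340];cv2.imwrite('pics/c1.png',cv2.resize(a,None,fx=4,fy=4,interpolation=cv2.INTER_CUBIC))
E
```

```text
red [294 162  14  29 185] [300.14594595 176.36216216] [ 0.53654093 -0.38110116] [0.05469778 0.01735152] 158.84821256375918
blue [177 194  14  29 157] [183.77707006 207.96178344] [ 0.47993792 -0.17116211] [0.05255297 0.01597283] 160.74044418538162
```

View pics/c1.png

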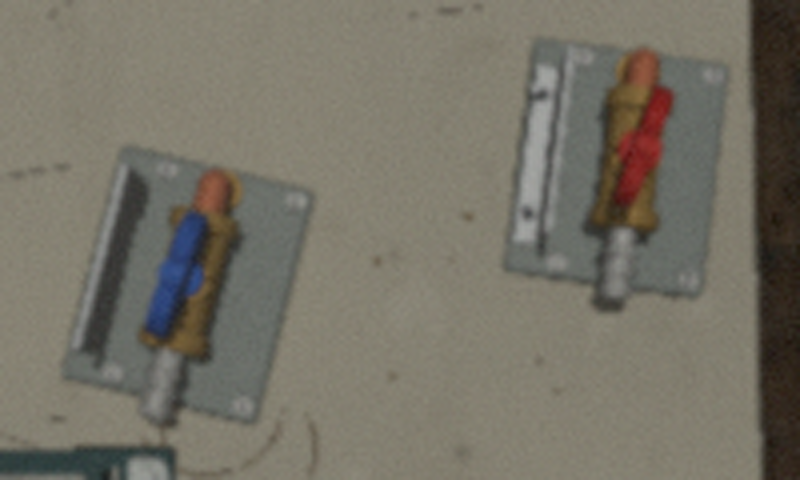

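The crop shows the red wings turned clockwise of the pipe. The pipe runs from the nipple at (607,305) to the far end at (645,55) in the crop, which is yaw ≈ −8°. The wings are at yaw ≈ −21° and the guard is on the left. I'll grasp at tool yaw ≈ −21° (j6 stays in range) and move above the key.

Call:
carry_out(
  steps=[
    [[-40, 0, -2, 0, -7, 0, 1], [-80, 0, -3, 0, -14, 0, 1], [-120, 0, -5, 0, -21, 0, 1], [-160, 0, -6, 0, -28, 0, 1], [-172, 0, -6, 0, -35, 0, 1]],
  ],
)

```text
time: 0.52
tool_pos: [0.3854, -0.453, 0.2257]
orientation: [-90.0, 0.1, -121.3]
contact_force: [0.3, -1.3, -0.4]
gripper_width: 1.003
```

Call:
carry_out(
  steps=[
    [[0, 0, 0, 0, -7, 0, 1], [0, 0, 0, 0, -14, 0, 1], [0, 0, 0, 0, -21, 0, 1], [0, 0, 0, 0, -28, 0, 1], [0, 0, 0, 0, -35, 0, 1]],
  ],
)

```text
time: 0.93
tool_pos: [0.3812, -0.4556, 0.2257]
orientation: [-90.0, 0.1, -86.6]
contact_force: [0.5, 0.7, 0.6]
gripper_width: 1.003
```

Call:
carry_out(
  steps=[
    [[0, 0, 0, 0, -7, 0, 1], [0, 0, 0, 0, -14, 0, 1], [0, 0, 0, 0, -21, 0, 1], [0, 0, 0, 0, -28, 0, 1], [0, 0, 0, 0, -35, 0, 1]],
  ],
)

```text
time: 1.35
tool_pos: [0.3811, -0.4557, 0.2257]
orientation: [-90.0, 0.1, -51.6]
contact_force: [-0.4, -1.1, -0.6]
gripper_width: 1.002
```

Call:
carry_out(
  steps=[
    [[0, 0, 0, 0, -7, 0, 1], [0, 0, 0, 0, -14, 0, 1], [0, 0, 0, 0, -21, 0, 1], [0, 0, 0, 0, -28, 0, 1], [0, 0, 0, 0, -31, 0, 1]],
  ],
)

```text
time: 1.77
tool_pos: [0.381, -0.4557, 0.2257]
orientation: [-90.0, 0.1, -20.6]
contact_force: [0.2, -0.2, 0.1]
gripper_width: 1.004
```

```bash
cat >>h.py <<'E'
def to(p):
    s=r.state();print(s["tool_pos"].round(4),s["orientation"].round(2),s["joint_positions"].round(1),s["contact_force"].round(1),s["gripper_width"],s["time"])
    print("delta tool mm",(rot(s["orientation"]).T@(np.array(p)-s["tool_pos"])*1000).round(1))
E
python3 -c "
from h import *
print(r.tcp_to_tips);to([.537,-.381,.2])"
```

```text
0.019
[ 0.381  -0.4557  0.2257] [-8.996e+01  6.000e-02 -2.064e+01] [-56.2  24.    8.1  74.2  -0.  -35.6] [ 0.2 -0.2  0.1] 1.0037986474183047 1.7667
delta tool mm [119.6  25.6 124.9]
```

Call:
carry_out(
  steps=[
    [[25, 5, 25, 0, 0, 0, 1], [50, 10, 50, 0, 0, 0, 1], [75, 15, 75, 0, 0, 0, 1], [100, 20, 100, 0, 0, 0, 1], [120, 25, 125, 0, 0, 0, 1]],
  ],
)

```text
time: 2.18
tool_pos: [0.5395, -0.3812, 0.2003]
orientation: [-90.0, 0.0, -20.9]
contact_force: [-0.0, -0.4, -0.1]
gripper_width: 0.998
```

Call:
carry_out(
  steps=[
    [[0, 0, 0, 0, 0, 0, 1], [0, 0, 0, 0, 0, 0, 1]],
  ],
)

```text
time: 2.35
tool_pos: [0.5388, -0.3806, 0.1999]
orientation: [-90.0, 0.1, -20.7]
contact_force: [-1.1, 0.3, -0.1]
gripper_width: 0.997
```

```bash
cat >look.py <<'E'
from h import *
import sys
f=sys.argv[1];s=r.state();im=r.camera("wrist");cv2.imwrite(f"pics/{f}.png",im[...,::-1])
m=mask(im,"red");n,l,st,ce=cv2.connectedComponentsWithStats(m)
for i in range(1,n):
    if st[i,4]>150:
        pts=np.argwhere(l==i)[:,::-1]
        p=np.array([cast("wrist",q,.094,s) for q in pts])[:,:2]
        u,sv,v=np.linalg.svd(p-p.mean(0),full_matrices=False)
        box=cv2.minAreaRect((p*1000).astype(np.float32))
        print(st[i],ce[i],p.mean(0),"box",box,np.degrees(np.arctan2(v[0,1],v[0,0])))
to([.537,-.381,.2])
E
python3 look.py w1
```

```text
[245 154  19  61 674] [254.16320475 183.4495549 ] [ 0.53426861 -0.38189365] box ((535.2155151367188, -382.3796691894531), (15.867268562316895, 55.274017333984375), 69.53935241699219) -20.714769518338656
[495 314  17  30 255] [503.8745098  329.17254902] [ 0.91086754 -0.08383729] box ((912.5812377929688, -85.33575439453125), (69.99244689941406, 36.70658874511719), 11.861519813537598) 4.143170596478651
[ 0.5379 -0.3815  0.2004] [-90.     0.1  -20.85] [-40.8  32.5  18.1  75.6  -0.  -20. ] [ 0.2 -0.5  0.4] 0.9968434086200281 2.4
delta tool mm [-1.1  0.4  0.2]
```

View pics/w1.png

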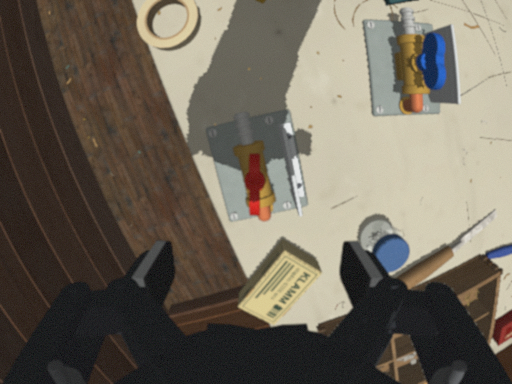

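The wrist view shows the key's centre at (254,183), with the wings along image-vertical, so the tool is aligned. The guard is to its right at column 293. Descending.

Call:
carry_out(
  steps=[
    [[-2, 25, -1, 0, 0, 0, 1], [-2, 50, -1, 0, 0, 0, 1], [-2, 75, -1, 0, 0, 0, 1], [-2, 95, -1, 0, 0, 0, 1], [-2, 104, -1, 0, 0, 0, 1]],
  ],
)

```text
time: 2.82
tool_pos: [0.5328, -0.3821, 0.0943]
orientation: [-89.9, 0.3, -21.0]
contact_force: [-0.1, 0.0, 0.0]
gripper_width: 0.996
```

Call:
carry_out(
  steps=[
    [[0, 0, 0, 0, 0, 0, 1], [0, 0, 0, 0, 0, 0, 0.5], [0, 0, 0, 0, 0, 0, 0.3], [0, 0, 0, 0, 0, 0, 0.2], [0, 0, 0, 0, 0, 0, 0.2]],
  ],
)

```text
time: 3.23
tool_pos: [0.5366, -0.3833, 0.099]
orientation: [-90.1, -0.2, -20.9]
contact_force: [1.0, 0.4, 0.4]
gripper_width: 0.455
```

```bash
python3 look.py w2
```

```text
[ 244  184   30   89 1599] [258.31019387 225.73358349] [ 0.53047053 -0.38070341] box ((533.029541015625, -381.5857238769531), (16.1151180267334, 54.755706787109375), 69.00436401367188) -20.714821560777
[ 0.5365 -0.3831  0.0987] [-90.05  -0.14 -20.92] [-41.   34.6   6.4  61.7  -0.  -20.1] [0.  0.7 0.1] 0.36408450453301056 3.2833
delta tool mm [-1.000e-01 -1.013e+02  2.000e+00]
```

View pics/w2.png

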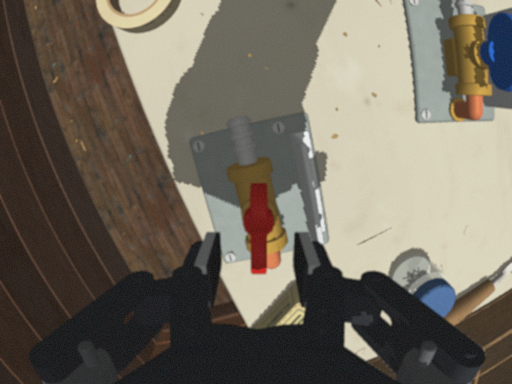

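The jaws straddle the key symmetrically (key at column 258, pads at 208 and 306). Closing.

Call:
carry_out(
  steps=[
    [[-1, 2, 0, 0, 0, 0, 0], [-1, 3, 0, 0, 0, 0, 0], [-1, 3, 0, 0, 0, 0, 0], [-1, 3, 0, 0, 0, 0, 0], [-1, 3, 0, 0, 0, 0, 0]],
  ],
)

```text
time: 3.7
tool_pos: [0.5348, -0.382, 0.0942]
orientation: [-90.0, 0.0, -20.9]
contact_force: [-0.5, -0.7, 0.2]
gripper_width: 0.002
```

Call:
carry_out(
  steps=[
    [[0, 0, 0, 0, 0, 0, 0], [0, 0, 0, 0, 0, 0, 0], [0, 0, 0, 0, 0, 0, 0]],
  ],
)

```text
time: 3.95
tool_pos: [0.5349, -0.3821, 0.0943]
orientation: [-90.0, -0.0, -20.9]
contact_force: [0.8, 0.6, 0.0]
gripper_width: -0.005
```

The fingers shut to 0, so they aren't holding the key. I'll look.

```bash
python3 look.py w3; python3 - <<'E'
from h import *
cv2.imwrite("pics/s3.png",r.camera("side")[...,::-1])
a=cv2.imread("pics/w3.png")[120:320,150:400];b=cv2.imread("pics/s3.png")[80:280,180:430]
cv2.imwrite("pics/ws3.png",cv2.resize(np.hstack([a,b]),(800,320)))
E
```

```text
[243 189  30  45 853] [257.42672919 212.49355217] [ 0.51909126 -0.37636394] box ((518.4935302734375, -374.9308166503906), (16.009275436401367, 24.358787536621094), 62.27728271484375) -20.23117743584589
[ 0.5349 -0.3821  0.0943] [-90.01  -0.   -20.92] [-41.1  34.6   5.8  61.2  -0.  -20.1] [-0.4 -0.   1.2] -0.0029115054461048622 4.0
delta tool mm [   1.6 -105.7    1.7]
```

View pics/ws3.png

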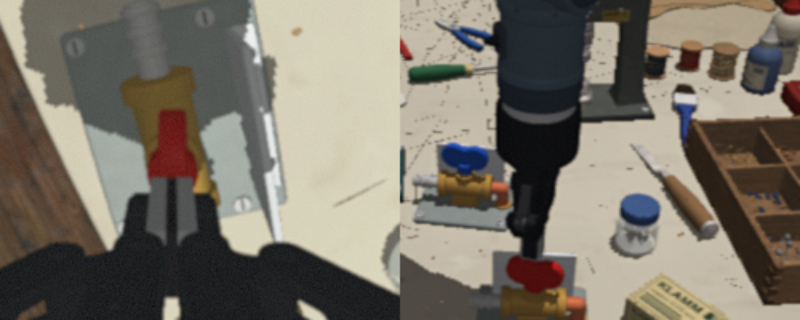

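```bash
python3 - <<'E'
from h import *
s=r.state();R=rot(s["orientation"]);t=s["tool_pos"]
def proj(n,P):
    i=r.camera_info(n);K=i["K"]
    if n=="wrist":
        T=np.linalg.inv(i["T_tool_cam"]);c=T[:3,:3]@(R.T@(P-t))+T[:3,3]
        th=np.arctan2(np.hypot(*c[:2]),c[2]);u=c[:2]/np.hypot(*c[:2])*th
    else: c=rot(i["orientation"]).T@(P-np.array(i["eye"]));u=c[:2]/c[2]
    return (K[0,0]*u[0]+K[0,2],K[1,1]*u[1]+K[1,2])
out=[]
for n,f,(x0,y0,w,h) in(("wrist","w3",(210,170,100,100)),("side","s3",(220,180,100,100))):
    a=cv2.imread(f"pics/{f}.png")[y0:y0+h,x0:x0+w];a=cv2.resize(a,(400,400),interpolation=cv2.INTER_CUBIC)
    a=cv2.convertScaleAbs(a,alpha=1.8)
    tip=t+R@np.array([0,.019,0]);k=np.array([.5355,-.382,.094])
    ax=np.array([np.cos(np.radians(-20.8)),np.sin(np.radians(-20.8)),0])*.03
    for P,c in((tip,(0,255,0)),(t,(255,255,0)),(k+ax,(255,0,255)),(k-ax,(255,0,255)),(k+[0,0,-.032],(255,255,255))):
        p=proj(n,P);print(n,np.round(p,1));cv2.circle(a,(int((p[0]-x0+.5)*4),int((p[1]-y0+.5)*4)),4,c,-1)
    out.append(a)
cv2.imwrite("pics/z3.png",np.hstack(out))
E
```

```text
wrist [257.9 227.4]
wrist [258.  241.3]
wrist [258.5 286.1]
wrist [258.4 189.9]
wrist [258.2 219.9]
side [262.  250.5]
side [262.4 241.9]
side [281.  245.4]
side [244.7 238.6]
side [262.  256.4]
```

View pics/z3.png

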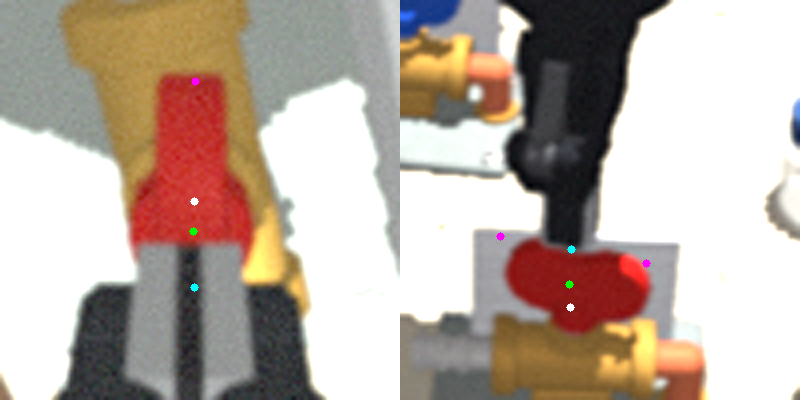

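The pads sit at the top edge of the key. In the side view the tips end at about row 241, level with the key's top, when the model predicts row 250. I'll open partly, staying inside the guard's 36 mm, and check from the side.

Call:
carry_out(
  steps=[
    [[0, 0, 0, 0, 0, 0, 0.4], [0, 0, 0, 0, 0, 0, 0.4], [0, 0, 0, 0, 0, 0, 0.4], [0, 0, 0, 0, 0, 0, 0.4], [0, 0, 0, 0, 0, 0, 0.4]],
  ],
)

```text
time: 4.47
tool_pos: [0.5349, -0.3821, 0.0943]
orientation: [-90.0, -0.0, -20.9]
contact_force: [0.1, 0.7, -0.4]
gripper_width: 0.397
```

```bash
cat > ws.py <<'E'
from h import *
import sys
f=sys.argv[1];s=r.state();out=[]
for n,(x0,y0,w,h) in(("wrist",(200,160,120,120)),("side",(210,180,100,100))):
    im=r.camera(n)[...,::-1];cv2.imwrite(f"pics/{f}{n}.png",im)
    a=cv2.resize(im[y0:y0+h,x0:x0+w],(400,400),interpolation=cv2.INTER_CUBIC);out.append(cv2.convertScaleAbs(a,alpha=1.8))
cv2.imwrite(f"pics/{f}.png",np.hstack(out));to([.5355,-.382,.094])
E
python3 ws.py z4
```

```text
[ 0.5349 -0.3821  0.0943] [-9.000e+01 -1.000e-02 -2.092e+01] [-41.1  34.6   5.8  61.2  -0.  -20.1] [-0.3 -0.3  0.2] 0.3991080746760616 4.5667
delta tool mm [0.6 0.3 0.3]
```

View pics/z4.png

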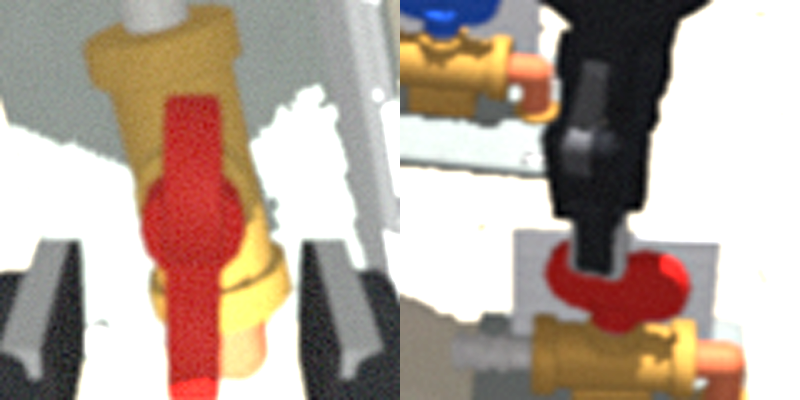

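```bash
python3 - <<'E'
from h import *
s=r.state();R=rot(s["orientation"]);t=s["tool_pos"]
i=r.camera_info("side");K=i["K"];j=r.camera_info("wrist");Tw=np.linalg.inv(j["T_tool_cam"]);Kw=j["K"]
for L in(0,.005,.01,.015,.019):
  for x in(-.011,.011):
   for z in(-.017,-.0315):
    q=np.array([x,L,z]);P=t+R@q
    c=rot(i["orientation"]).T@(P-np.array(i["eye"]));u=K@(c/c[2])
    w=Tw[:3,:3]@q+Tw[:3,3];h=np.hypot(*w[:2]);v=w[:2]/h*np.arctan2(h,w[2])*Kw[0,0]+Kw[:2,2]
    print(L,x,z,"side crop",((u[:2]-[210,180])*4).round(),"wrist crop",((v-[200,160])*10/3).round())
E
```

```text
0 -0.011 -0.017 side crop [173. 270.] wrist crop [ 88. 210.]
0 -0.011 -0.0315 side crop [164. 295.] wrist crop [  0. 209.]
0 0.011 -0.017 side crop [227. 281.] wrist crop [ 94. 328.]
0 0.011 -0.0315 side crop [218. 305.] wrist crop [ 10. 326.]
0.005 -0.011 -0.017 side crop [172. 280.] wrist crop [ 91. 198.]
0.005 -0.011 -0.0315 side crop [163. 304.] wrist crop [  6. 197.]
0.005 0.011 -0.017 side crop [226. 290.] wrist crop [ 96. 314.]
0.005 0.011 -0.0315 side crop [218. 315.] wrist crop [ 14. 312.]
0.01 -0.011 -0.017 side crop [172. 289.] wrist crop [ 94. 187.]
0.01 -0.011 -0.0315 side crop [163. 313.] wrist crop [ 11. 186.]
0.01 0.011 -0.017 side crop [226. 299.] wrist crop [ 98. 300.]
0.01 0.011 -0.0315 side crop [217. 324.] wrist crop [ 19. 299.]
0.015 -0.011 -0.017 side crop [172. 298.] wrist crop [ 96. 176.]
0.015 -0.011 -0.0315 side crop [163. 322.] wrist crop [ 15. 176.]
0.015 0.011 -0.017 side crop [225. 308.] wrist crop [101. 287.]
0.015 0.011 -0.0315 side crop [217. 333.] wrist crop [ 23. 286.]
0.019 -0.011 -0.017 side crop [172. 305.] wrist crop [ 98. 168.]
0.019 -0.011 -0.0315 side crop [163. 330.] wrist crop [ 19. 168.]
0.019 0.011 -0.017 side crop [225. 316.] wrist crop [102. 278.]
0.019 0.011 -0.0315 side crop [217. 340.] wrist crop [ 26. 277.]
```

Both views agree that the tips are about 10 mm behind the reported TCP, not 19 mm ahead of it. They are therefore at about z 0.105, just above the key. I'll go lower in steps and watch the force.

Call:
carry_out(
  steps=[
    [[0, 4, 0, 0, 0, 0, 0.4], [0, 8, 0, 0, 0, 0, 0.4], [0, 12, 0, 0, 0, 0, 0.4], [0, 12, 0, 0, 0, 0, 0.4]],
  ],
)

```text
time: 4.9
tool_pos: [0.5341, -0.3814, 0.0808]
orientation: [-90.0, 0.1, -20.9]
contact_force: [0.1, 0.9, -0.5]
gripper_width: 0.4
```

Call:
carry_out(
  steps=[
    [[0, 3, 0, 0, 0, 0, 0.4], [0, 6, 0, 0, 0, 0, 0.4], [0, 8, 0, 0, 0, 0, 0.4], [0, 8, 0, 0, 0, 0, 0.4]],
  ],
)

```text
time: 5.23
tool_pos: [0.5346, -0.3818, 0.0737]
orientation: [-90.0, 0.0, -20.9]
contact_force: [-0.8, -0.2, -0.7]
gripper_width: 0.401
```

```bash
python3 ws.py z5
```

```text
[ 0.5348 -0.382   0.0742] [-9.000e+01  1.000e-02 -2.092e+01] [-41.1  35.4   4.1  58.7  -0.  -20.1] [-0.3  0.4  0.1] 0.3992220190726073 5.3333
delta tool mm [  0.7 -19.8   0.2]
```

View pics/z5.png

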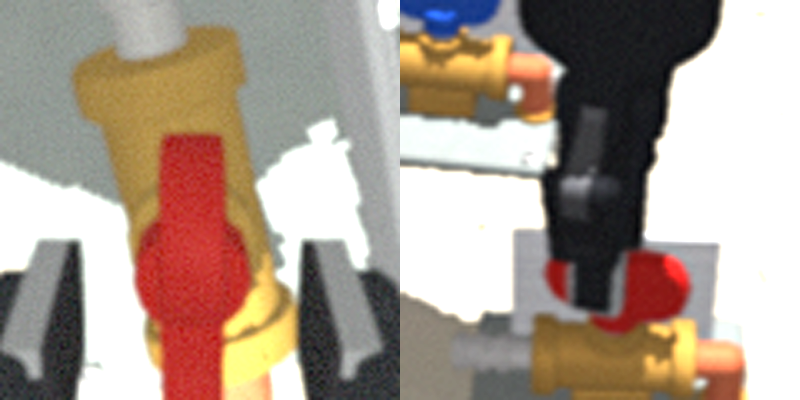

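The tips now overlap the key (side crop, row ~310), so I'll close here.

Call:
carry_out(
  steps=[
    [[0, 0, 0, 0, 0, 0, 0.2], [0, 0, 0, 0, 0, 0, 0.1], [0, 0, 0, 0, 0, 0, 0], [0, 0, 0, 0, 0, 0, 0], [0, 0, 0, 0, 0, 0, 0]],
  ],
)

```text
time: 5.75
tool_pos: [0.5351, -0.3819, 0.0747]
orientation: [-90.0, -0.0, -20.9]
contact_force: [-0.6, 1.5, 3.2]
gripper_width: 0.094
```

Call:
carry_out(
  steps=[
    [[0, 0, 0, 0, 0, 0, 0], [0, 0, 0, 0, 0, 0, 0]],
  ],
)

```text
time: 5.92
tool_pos: [0.5351, -0.3819, 0.0747]
orientation: [-90.0, -0.0, -20.9]
contact_force: [-0.7, 2.4, 5.3]
gripper_width: 0.096
```

It's gripped (opening 0.096, about 10 mm). Turning clockwise, which is +ry.

Call:
carry_out(
  steps=[
    [[0, 0, 0, 0, 4, 0, 0], [0, 0, 0, 0, 9, 0, 0], [0, 0, 0, 0, 14, 0, 0], [0, 0, 0, 0, 19, 0, 0], [0, 0, 0, 0, 24, 0, 0]],
  ],
)

```text
time: 6.33
tool_pos: [0.5359, -0.3807, 0.0748]
orientation: [-89.8, 0.0, -45.1]
contact_force: [2.5, 5.4, 5.2]
gripper_width: 0.095
```

Call:
carry_out(
  steps=[
    [[0, 0, 0, 0, 5, 0, 0], [0, 0, 0, 0, 10, 0, 0], [0, 0, 0, 0, 15, 0, 0], [0, 0, 0, 0, 20, 0, 0], [0, 0, 0, 0, 24, 0, 0]],
  ],
)

```text
time: 6.75
tool_pos: [0.5372, -0.3798, 0.0748]
orientation: [-89.7, 0.1, -69.0]
contact_force: [5.3, 7.7, 3.0]
gripper_width: 0.095
```

```bash
python3 -c "
from h import *
s=r.state();print(s['torque']);to([.5355,-.382,.094])"
```

```text
[ 1.46085846 -0.96834589  0.1246061 ]
[ 0.5372 -0.3798  0.0748] [-89.66   0.11 -69.03] [-41.   35.4   4.2  58.7   0.3  28.1] [5.3 7.7 3. ] 0.09486264380039017 6.75
delta tool mm [  1.4 -19.2  -2.2]
```

The key is turning with it. A small sideways force shows the axis is about 2 mm further +x/+y, so I'll correct for that while turning on.

Call:
carry_out(
  steps=[
    [[-0.5, 0, 1, 0, 4, 0, 0], [-1, 0, 2, 0, 9, 0, 0], [-1, 0, 2.5, 0, 14, 0, 0], [-1, 0, 2.5, 0, 19, 0, 0], [-1, 0, 2.5, 0, 24, 0, 0]],
  ],
)

```text
time: 7.17
tool_pos: [0.5388, -0.3795, 0.0748]
orientation: [-89.8, 0.1, -93.1]
contact_force: [4.6, 3.4, 2.2]
gripper_width: 0.093
```

```bash
python3 -c "
from h import *
s=r.state();print(s['torque']);to([.5355,-.382,.094])"
```

```text
[ 0.70843565 -0.84594056  0.05504527]
[ 0.5388 -0.3795  0.0748] [-8.978e+01  8.000e-02 -9.310e+01] [-40.8  35.5   4.3  58.7   0.2  52.3] [4.6 3.4 2.2] 0.09287024827050527 7.1667
delta tool mm [  2.7 -19.2  -3. ]
```

Call:
carry_out(
  steps=[
    [[0, 0, 0, 0, 2, 0, 0], [0, 0, 0, 0, 4, 0, 0], [0, 0, 0, 0, 5, 0, 0], [0, 0, 0, 0, 5, 0, 0]],
  ],
)

```text
time: 7.5
tool_pos: [0.5391, -0.3795, 0.0748]
orientation: [-89.8, 0.1, -97.9]
contact_force: [4.2, 3.4, 1.7]
gripper_width: 0.097
```

```bash
python3 -c "
from h import *
s=r.state();print(s['torque']);to([.5355,-.382,.094])"
```

```text
[ 0.65946275 -0.96526635  0.05579681]
[ 0.5391 -0.3795  0.0748] [-89.75   0.1  -97.88] [-40.8  35.5   4.3  58.7   0.2  57.1] [4.2 3.4 1.7] 0.0970691449554262 7.5
delta tool mm [  3.  -19.2  -3.2]
```

The z moment is still only friction (0.056 N m), so it hasn't reached the stop. Continuing.

Call:
carry_out(
  steps=[
    [[0, 0, 0, 0, 1, 0, 0], [0, 0, 0, 0, 2, 0, 0], [0, 0, 0, 0, 3, 0, 0], [0, 0, 0, 0, 3, 0, 0]],
  ],
)

```text
time: 7.83
tool_pos: [0.5392, -0.3794, 0.0748]
orientation: [-89.8, 0.1, -100.8]
contact_force: [4.1, 3.5, 2.3]
gripper_width: 0.097
```

```bash
python3 -c "
from h import *
s=r.state();print(s['torque']);to([.5355,-.382,.094])"
```

```text
[ 0.67439685 -0.94150793  0.76167287]
[ 0.5392 -0.3794  0.0748] [-8.9760e+01  1.0000e-01 -1.0076e+02] [-40.7  35.5   4.3  58.6   0.2  60. ] [4.1 3.5 2.3] 0.09653752449213451 7.8333
delta tool mm [  3.2 -19.2  -3.1]
```

Call:
carry_out(
  steps=[
    [[0, 0, 0, 0, 1, 0, 0], [0, 0, 0, 0, 2, 0, 0], [0, 0, 0, 0, 3, 0, 0], [0, 0, 0, 0, 3, 0, 0]],
  ],
)

```text
time: 8.17
tool_pos: [0.5392, -0.3795, 0.0748]
orientation: [-89.8, 0.1, -103.7]
contact_force: [3.7, 3.2, 1.3]
gripper_width: 0.094
```

```bash
python3 -c "
from h import *
s=r.state();print(s['torque']);to([.5355,-.382,.094])"
```

```text
[ 0.63123175 -0.92382358  1.33046458]
[ 0.5392 -0.3795  0.0748] [-8.9760e+01  1.0000e-01 -1.0367e+02] [-40.7  35.5   4.3  58.6   0.2  62.9] [3.7 3.2 1.3] 0.0942046336792351 8.1667
delta tool mm [  3.3 -19.2  -3. ]
```

The moment rose to 1.3 N m, so the key is at its stop (yaw ≈ −99.5). Release while still preloaded, then lift.

Call:
carry_out(
  steps=[
    [[0, 0, 0, 0, -1, 0, 0], [0, 0, 0, 0, -1, 0, 0.4], [0, 0, 0, 0, -1, 0, 0.4], [0, 0, 0, 0, -1, 0, 0.4], [0, 0, 0, 0, -1, 0, 0.4]],
  ],
)

```text
time: 8.58
tool_pos: [0.5363, -0.3805, 0.074]
orientation: [-90.0, -0.0, -103.0]
contact_force: [-0.3, 0.3, -0.5]
gripper_width: 0.4
```

Call:
carry_out(
  steps=[
    [[0, -5, 0, 0, 0, 0, 0.4], [0, -20, 0, 0, 0, 0, 0.4], [0, -50, 0, 0, 0, 0, 0.4], [0, -80, 0, 0, 0, 0, 0.4], [0, -110, 0, 0, 0, 0, 0.4]],
  ],
)

```text
time: 9.0
tool_pos: [0.5362, -0.3801, 0.1856]
orientation: [-90.0, 0.0, -103.0]
contact_force: [0.1, -1.1, -0.1]
gripper_width: 0.402
```

Call:
carry_out(
  steps=[
    [[0, 0, 0, 0, 0, 0, 0.4], [0, 0, 0, 0, 0, 0, 0.4]],
  ],
)

```text
time: 9.17
tool_pos: [0.5381, -0.3817, 0.1875]
orientation: [-89.7, -0.2, -102.9]
contact_force: [-0.3, -0.3, -0.6]
gripper_width: 0.4
```

```bash
python3 look.py w9
```

```text
[247 157  21  62 727] [256.94222834 185.49518569] [ 0.54026606 -0.37713285] box ((539.7703247070312, -379.4284973144531), (53.82213592529297, 16.851884841918945), 76.852783203125) -98.39234085242022
[ 0.5371 -0.3808  0.1853] [-8.9900e+01 -7.0000e-02 -1.0294e+02] [-40.8  32.3  15.5  73.1  -0.   62.1] [-0.2  0.5 -0.3] 0.4020212951166862 9.2167
delta tool mm [  0.2 -14.7  -0.1]
```

View pics/w9.png

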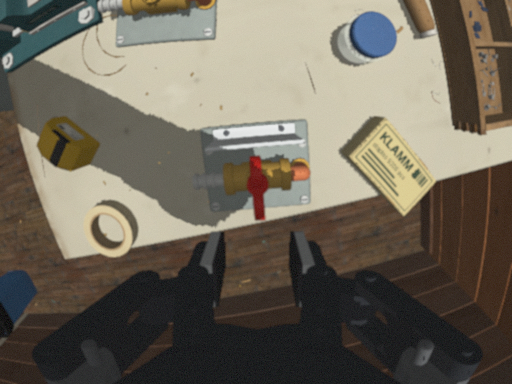

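The wings lie across the pipe: the key at (257,186) is at yaw −98.4°, against a pipe yaw of about −8°. The gripper is clear, so I'll hand in.

```bash
python3 -c "
from rig import r
print(r.job_done())"
```

```text
the job is handed in; nothing more can be done
None
```

The red tap is shut. I turned the key about 78° clockwise to its stop, let go, lifted clear and handed the job in at about 9.2 s. No verdict was reported.

- **At the stop:** while turning, the moment was about 0.06 N m (friction). It then rose to 1.3 N m at the end. The last wrist picture shows the wings at yaw −98.4°, against a pipe yaw of about −8°, so they lie across the pipe.
- **Guard and blue key:** I never moved towards the guard or the blue tap. The highest force in the readings was about 10 N, on the gripped red key, and it came from a 2–4 mm error in where I had placed the key's axis. I did not measure the blue key again at the end.
- **Checks that disagreed:** the first close, at a reported TCP height of 94 mm, caught nothing. Both camera views put the fingertips about 10 mm behind the reported TCP, not 19 mm ahead of it as stated. I went 20 mm lower by the pictures and the second grip held.

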